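# Rack the markers and crank up the pen lift

## Task

Get the desk's pen lift ready for drawing: lay every loose marker in a slot of its rack, then swing the keeper bar fully shut into its detent so that the pens stay put. Then fit the loose crank down onto the hex hidden in the sleeve until it drops fully home, crank the deck all the way up to its stop, and stand the crank back upright on its cork pad. Leave the other things on the desk where they are.

Things in the scene. Friction and masses are not known exactly. Their poses are not given: they have to be found in the camera images.
- marker1: chunky square-bodied marker pen lying flat, grey barrel with a black cap at each end, 124 x 22 x 22 mm, 40 g (alike at both ends; 2 to 4 of the markers are on the desk, absent ones are None). Origin: centre of its underside; x along its length, z up
- marker2: chunky square-bodied marker pen lying flat, grey barrel with a black cap at each end, 124 x 22 x 22 mm, 40 g (alike at both ends; 2 to 4 of the markers are on the desk, absent ones are None). Origin: centre of its underside; x along its length, z up
- marker3: chunky square-bodied marker pen lying flat, grey barrel with a black cap at each end, 124 x 22 x 22 mm, 40 g (alike at both ends; 2 to 4 of the markers are on the desk, absent ones are None). Origin: centre of its underside; x along its length, z up
- marker4: chunky square-bodied marker pen lying flat, grey barrel with a black cap at each end, 124 x 22 x 22 mm, 40 g (alike at both ends; 2 to 4 of the markers are on the desk, absent ones are None). Origin: centre of its underside; x along its length, z up
- rack (a point): pen rack on the aluminium deck of the grey crank-up pen lift: its centre at slot-floor height (82 mm above the desk when the deck is down). x along the slots, away from the robot at yaw 0; y across; z up. Four slots, open on top, at y = -72, -24, +24, +72 mm, each 28 mm wide between black teeth 14 mm high. One pen a slot, any pen, either way round. Rises with the deck
- rack_end (a point): middle of the top edge of the rack's far lip: at x = +73, z = +10 mm from rack; the near lip is at x = -73 mm. Between the lips (142 mm apart) a pen lies on two cross bars, 12 mm wide, at x = -34 and +34 mm, with 12 mm of air under its middle for the fingertips
- keeper (a joint): angle of the steel keeper bar, rad: 0 = shut, along -y of rack over the pens' ends nearest the robot, 4 mm above them; grows as the bar swings level towards the robot, up to 1.2. It stays where it is left (friction 0.04 Nm). In the last 0.1 rad it must be pushed over a sprung ball (a few N at the post) into its detent, against a stop
- keeper_hinge (a point): upright hinge axis of the keeper bar, at (-46, +111, +30) mm from rack in its axes, at mid thickness of the bar (bar 12 mm wide, 8 mm thick, reaching 217 mm from the hinge)
- keeper_post (a point): top of the upright black finger post (14 mm thick, 50 mm tall) that stands on the keeper bar 155 mm from its hinge; push it to swing the bar
- crank: loose steel hand crank standing on its hub, about 0.4 kg. Origin: centre of the hub's underside; x along the arm, z up. Hub: hexagonal, 44 mm across, z = 0 to 42 mm, with a hex socket 32 mm across flats open at the bottom. Arm: 22 mm wide, z = 42 to 50 mm. Above it on the hub's axis a square boss, 28 x 28 mm (sides along x, y), z = 50 to 88 mm: hold it there to seat it
- crank_grip (a point): top centre of the crank's upright black grip, for turning it: at x = 75, z = 108 mm from crank, 22 mm in diameter, z = 51 to 108 mm, spins freely on its own axis
- pad: square cork pad on the desk, 120 x 120 x 4 mm, the crank's resting place. Origin: centre of its underside
- sleeve (a point): drive of the lift: axis of the dark round guard sleeve on the gearbox, at the sleeve's floor (50 mm above the desk; bore 59 mm, rim 35 mm above this point; axes as rack). In it stands the hex spindle, angle unknown. The crank, let down, rests about 27 mm high on it until turned by up to a sixth of a turn, then drops; fully home its underside is within 3 mm of this point
- spindle_top (a point): top of the hidden upright hex spindle in the sleeve: 27 mm above sleeve, 8 mm below the rim; hex 30 mm across flats, tapered over its last 4 mm. The crank's socket has about 8 degrees of play on it each way
- deck (a joint): height of the lift's deck above its lowest position, m, 0 to 0.030 (upper stop). It rises 15 mm per turn of the spindle clockwise seen from above (about 2 N at the crank's grip) and stays where it is left; it starts 0 to 8 mm up
- eraser: white eraser, 50 x 24 x 13 mm; not part of the job, leave it. Origin: centre of its underside
- tape_roll: roll of paper tape lying flat, 72 mm across, 20 mm high; not part of the job, leave it. Origin: centre of its underside
- ink_jar: small jar, 44 mm across, 55 mm tall; not part of the job, leave it. Origin: centre of its underside
- glasses: pair of blue-framed glasses, about 125 mm square, 25 mm high; not part of the job, leave it. Origin: centre of its underside
- paint_brush: paint brush, 190 mm long, lying down; not part of the job, leave it. Origin: centre of its underside
- brush_cup: white cup, 76 mm across, 95 mm tall; not part of the job, leave it. Origin: centre of its underside
- sharpener: black pencil sharpener, 55 x 40 x 30 mm; not part of the job, leave it. Origin: centre of its underside

How it is judged:
By the outcome, as a careful person would: the job done as asked, in the order asked, and still so for the second after the job is handed in, with the robot touching nothing.
Of marker1, marker2, marker3, marker4 only 2 to 4 are there at a start; the rules pass over those that are not, and their reading is None.
At some moment in a run one of marker1, marker2, marker3, marker4 may be knocked a few centimetres aside while the robot is not near it.
It also fails if it takes over 210 s, if anything falls off the work surface, if the arm or the gripper's body presses on something with over 40 N, if the wrist force passes 120 N, or if a joint passes its speed limit or range.

## Robot

A 7-joint arm with a two-finger parallel gripper is mounted at the origin on the work surface. World frame = base frame: x ahead of the robot, y to its left, z up, the work surface at z = 0. Lengths are in m, angles in rad, forces in N, time in s.
With the tool pointing down it reaches from about 0.425 to 0.95 m from the base axis. Payload 4.7 kg.
Tool frame: the origin (TCP) lies midway between the tips of the shut fingers; the grasp point (between the pads) lies 19 mm behind it; z points along the fingers, y is the direction in which the jaws open and shut (so a half turn about z gives the same grasp; the last joint's range is limited). The gripper opens to 85 mm and grips with 20 to 120 N. Pads are 22 mm wide; open, the fingers measure 114 mm over their backs; the gripper's body (76 mm by 85 mm) begins 54 mm behind the grasp point. The pads swing forward as they close: fully open they stand 13 mm farther back than shut.
Start: joints at [1.074, 0.469, -0.049, 1.532, 0.024, 1.141, -0.082], TCP at [0.304, -0.602, 0.231] pointing down, gripper open.
Joint ranges: [-2.59, 2.59], [-0.33, 1.99], [-1.39, 1.29], [0.1, 2.45], [-1.04, 4.18], [0.21, 1.99], [-2.66, 2.66]. Speed limits (rad/s): [2.57, 2.57, 3.14, 3.14, 3.14, 3.14, 3.14].

## Interface

Orientations are given as a rotation vector (axis times angle).
In Python, from rig import env, kinematics, cams gives the robot as it stands. Calls block until the motion is done:
- env.move_pose(position, orientation): joint-space move of the TCP to a pose.
- env.move_l(position, attitude=None, max_speed=0.15): straight line of the TCP; attitude=None keeps the orientation; max_speed is the mean speed in m/s.
- env.set_joints(angles): joint-space move.
- env.command_gripper(opening): finger opening in m; the grip force is fixed at half the most; returns when the fingers have stopped.
- env.wait(seconds).
- kinematics.inverse_kinematics(position, orientation): joint angles nearest the present ones, or None.
- env.state(): the state.
- cams.camera(name): name is "scene" or "top" or "wrist"; returns a dict with "pixels" (420x560x3 uint8, blue, green, red), "depth" (420x560 float32, m along the optical axis (not along the pixel's ray), 0 where there is no reading), "K" (3x3 intrinsics, pixels), "distortion" ([k1, k2, p1, p2, k3] as OpenCV has them; the pictures are not rectified), "world_from_camera" (4x4, takes a point from camera to world coordinates); the wrist camera has in their place "mount" (4x4, takes a point from camera to tool coordinates, whose origin is the TCP and whose axes are the flange's). Camera axes: x right, y down, z forward; pixel columns grow to the right and rows downward; lengths in m; the calibration is good to about 2 mm. A picture is of the moment at which its call begins: read the wrist's pose just before it.
A pose or a line that the arm cannot do raises env.IKError and nothing moves.
- env.sign_off(): hands the job in, once; it reports no verdict.
Trained networks look in a picture, given as the dict that the camera call returned (one of the last four; its "shot" number tells which), for a name from the list of things; names that differ only in an ending like _2 or _b are one class to them, and where a whole thing is asked for, a point or a joint stands for the part that bears it (a point fixed in the world has none). Each returns a list of dicts, best first, with "p" (0 to 1); they miss things now and then, are a little off and sometimes report something else, mostly with a low value. They report only what shows in the picture. A call takes as long as a camera call.
- cams.boxes_of(picture, query): "position" ([column, row] as shares, 0 to 1, of the picture: columns of its width, rows of its height, amid what is visible of it).
- cams.cut_out(picture, query): "pixels" (420x560 bool, what is visible of it) and "position" ([column, row] as shares, 0 to 1, of the picture: columns of its width, rows of its height, amid what is visible of it).
- cams.mark_of(picture, query): "position" ([column, row] as shares, 0 to 1, of the picture: columns of its width, rows of its height: a listed point, or the origin of a listed thing).
The state is a dict: "t": time; "qpos": joint angles; "joint_vel": joint speeds; "tau": joint torques, N m; "tcp_pos": TCP position; "eef_rot": TCP orientation; "wrist_force": force on the tool from outside, world axes, zero at the start; "moment": the same for the moment, N m; "finger_gap": finger opening in m.
Only numpy, scipy, OpenCV 4.12 (cv2) and the standard library are available. Lean on these libraries where they do the work, as an engineer would, in place of code of your own. Each camera call takes 0.05 s, during which the arm holds its last target.

## Working session

There is one attempt and no reset: what is moved stays moved. The work goes in short steps, each a Python script; the robot and the scene stay as the last script left them, time stands still between calls to the robot, and variables do not carry over. Pictures are saved under pics/ and viewed, and the job is handed in when it is done.

```bash
ls; mkdir -p pics
cat > h.py <<'E'
import numpy as np, cv2
from rig import env, kinematics, cams
from scipy.spatial.transform import Rotation as R
def und(pic,uv):
    u=np.array(uv,float).reshape(-1,1,2)
    return cv2.undistortPoints(u,np.array(pic["K"]),np.array(pic["distortion"])).reshape(-1,2)
def wfc(pic,st=None):
    if "world_from_camera" in pic: return np.array(pic["world_from_camera"])
    T=np.eye(4);T[:3,:3]=R.from_rotvec(st["eef_rot"]).as_matrix();T[:3,3]=st["tcp_pos"]
    return T@np.array(pic["mount"])
def at_z(pic,uv,z,st=None):
    T=wfc(pic,st);n=und(pic,uv);d=np.c_[n,np.ones(len(n))]@T[:3,:3].T
    s=(z-T[2,3])/d[:,2]
    return T[:3,3]+d*s[:,None]
def by_depth(pic,uv,st=None):
    T=wfc(pic,st);n=und(pic,uv);uv=np.array(uv).reshape(-1,2).astype(int)
    z=pic["depth"][uv[:,1],uv[:,0]]
    return (np.c_[n,np.ones(len(n))]*z[:,None])@T[:3,:3].T+T[:3,3], z
def down(yaw):  # tool z down, tool y axis (jaw) direction at angle yaw from world +y... jaw dir=(−sin,cos)
    return (R.from_euler('z',yaw)*R.from_euler('x',np.pi)).as_rotvec()
E
python3 - <<'E'
from h import *
for n in ["scene","top","wrist"]:
    p=cams.camera(n); cv2.imwrite(f"pics/{n}0.png",p["pixels"])
    print(n,p["K"],p.get("world_from_camera",p.get("mount")))
s=env.state();print(s["tcp_pos"],s["eef_rot"],s["t"],s["finger_gap"])
E
```

```text
pics
scene [[490.47875473   0.         281.28955512]
 [  0.         490.47875473 203.62737354]
 [  0.           0.           1.        ]] [[-0.62071196  0.61719282 -0.48351802  1.18079432]
 [ 0.78398541  0.4957786  -0.3735913   0.44160897]
 [ 0.00914002 -0.61096367 -0.79160587  1.10812901]
 [ 0.          0.          0.          1.        ]]
top [[455.05919775   0.         274.17378227]
 [  0.         455.05919775 209.94437804]
 [  0.           0.           1.        ]] [[ 0.08914135 -0.97449916  0.20592523  0.3438533 ]
 [-0.99601752 -0.08686064  0.02010791 -0.04885962]
 [-0.00170835 -0.20689758 -0.97836112  1.30484749]
 [ 0.          0.          0.          1.        ]]
wrist [[364.84304299   0.         281.53355238]
 [  0.         364.84304299 209.9603628 ]
 [  0.           0.           1.        ]] [[-8.89965136e-04 -9.63571088e-01 -2.67450868e-01  6.71660391e-02]
 [ 9.99999581e-01 -7.99920201e-04 -4.45632446e-04  1.49074571e-03]
 [ 2.15459189e-04 -2.67451152e-01  9.63571396e-01 -1.42693400e-01]
 [ 0.00000000e+00  0.00000000e+00  0.00000000e+00  1.00000000e+00]]
[ 0.30417814 -0.60207736  0.23050464] [-3.05462466e+00 -7.27874197e-01  6.53921762e-04] 0.15 0.08550500486710269
```

View pics/top0.png

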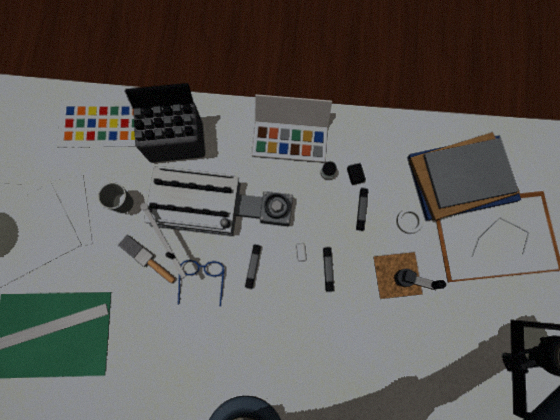

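View pics/scene0.png

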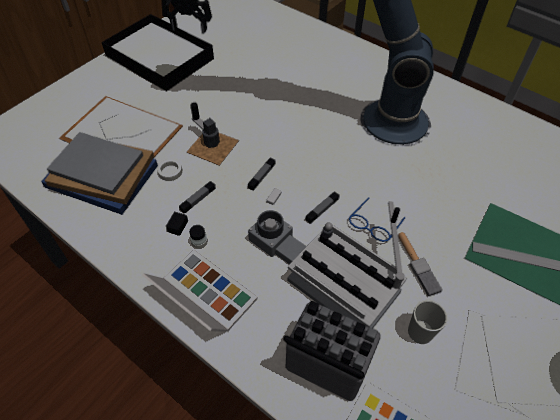

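Top view: three markers at about (362,209), (254,265) and (328,269). The lift is at (195,200) with its sleeve at (277,207), and the keeper bar is swung open, running (145,207) to (190,275). The crank stands on its pad at (405,277).

```bash
cat > look.py <<'E'
from h import *
zs={"rack":None}
def run():
  for cam in ["top","scene"]:
    p=cams.camera(cam)
    for q,z in [("marker1",0),("rack",.082),("rack_end",.092),("keeper_hinge",.112),("keeper_post",.16),("crank",.004),("crank_grip",.112),("pad",0),("sleeve",.05),("spindle_top",.077)]:
        for m in cams.mark_of(p,q)[:5]:
            if m["p"]<.3: continue
            uv=np.array(m["position"])*[560,420]
            print(cam,q,round(m["p"],2),uv.round(1),at_z(p,uv,z)[0].round(4))
run()
p=cams.camera("top")
for c in cams.cut_out(p,"marker1"):
    m=c["pixels"]; 
    if c["p"]<.3: continue
    v,u=np.nonzero(m); w=at_z(p,np.c_[u,v],.022)[:,:2]
    r=cv2.minAreaRect(w.astype(np.float32)*1000); print(round(c["p"],2),len(u),r)
E
python3 look.py
```

```text
top marker1 0.9 [323.6 276.2] [ 0.4395 -0.179   0.    ]
top marker1 0.75 [358.8 209.9] [ 0.6406 -0.2686  0.    ]
top marker1 0.74 [253.6 266.7] [0.4484 0.0216 0.    ]
top rack 0.8 [192.4 198.5] [0.6134 0.2037 0.082 ]
top rack_end 0.72 [194.  170.7] [0.6901 0.2073 0.092 ]
top keeper_hinge 0.7 [143.4 212.3] [0.5575 0.3224 0.112 ]
top keeper_post 0.65 [167.8 253.9] [0.4486 0.231  0.16  ]
top crank 0.59 [403.1 280.8] [ 0.4469 -0.4016  0.004 ]
top crank_grip 0.89 [442.8 286.1] [ 0.4344 -0.4731  0.112 ]
top crank_grip 0.56 [355.4 177.1] [ 0.7052 -0.2358  0.112 ]
top crank_grip 0.54 [192.9 171.2] [0.6827 0.2057 0.112 ]
top pad 0.67 [398.5 275.2] [ 0.4617 -0.3894  0.    ]
top sleeve 0.68 [274.2 207.7] [ 0.6144 -0.0225  0.05  ]
top spindle_top 0.71 [277.7 203.5] [ 0.6213 -0.0317  0.077 ]
scene marker1 0.78 [199.8 196.3] [ 0.6303 -0.2813  0.    ]
scene marker1 0.65 [319.2 208.9] [0.4515 0.0141 0.    ]
scene marker1 0.56 [259.7 174.8] [ 0.4591 -0.1993  0.    ]
scene marker1 0.31 [181.3 228.6] [ 0.7438 -0.2416  0.    ]
scene rack 0.95 [345.5 266.3] [0.6067 0.1967 0.082 ]
scene rack_end 0.7 [330.
[... 191 characters left out ...]
7 -0.4057  0.004 ]
scene crank 0.34 [325. 209.] [0.444  0.0287 0.004 ]
scene crank_grip 0.67 [192.2 103.8] [ 0.441  -0.4791  0.112 ]
scene pad 0.82 [213.4 147.5] [ 0.463  -0.3848  0.    ]
scene sleeve 0.64 [270.7 229.9] [ 0.6199 -0.0254  0.05  ]
scene spindle_top 0.61 [271.1 221.3] [ 0.6127 -0.0298  0.077 ]
scene spindle_top 0.41 [397.8 211.9] [0.3801 0.2116 0.077 ]
0.83 322 ((448.0503234863281, 22.97088050842285), (22.016794204711914, 122.32918548583984), 84.42144775390625)
0.74 327 ((639.4783325195312, -273.3434753417969), (24.4068603515625, 125.01424407958984), 86.56735229492188)
0.74 361 ((459.6073303222656, -187.7554931640625), (122.69346618652344, 23.31507682800293), 6.891226291656494)
```

```bash
python3 -c "
import cv2
a=cv2.imread('pics/top0.png');cv2.imwrite('pics/topz.png',cv2.resize(a[140:320,100:460][:, :],None,fx=2.2,fy=2.2,interpolation=cv2.INTER_CUBIC))"
```

```text
(no output)
```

View pics/topz.png

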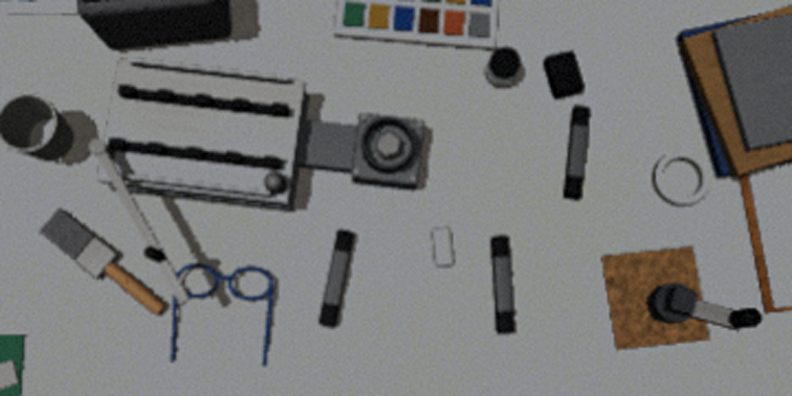

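Run:
```python
from h import *
print(kinematics.inverse_kinematics([.64,.17,.36],down(0)))
env.move_pose([.64,.15,.36],down(0))
s=env.state();p=cams.camera("wrist");print(s["t"],s["tcp_pos"],s["qpos"])
cv2.imwrite("pics/w1.png",p["pixels"])
d=p["depth"]; np.savez("w1.npz",depth=d,K=p["K"],dist=p["distortion"],T=wfc(p,s))
for q,z in [("rack",.082),("rack_end",.092),("keeper_hinge",.112),("keeper_post",.16),("sleeve",.05),("spindle_top",.077)]:
    for m in cams.mark_of(p,q)[:2]:
        if m["p"]<.3: continue
        uv=np.array(m["position"])*[560,420]
        print(q,round(m["p"],2),uv.round(1),at_z(p,uv,z,s)[0].round(4),by_depth(p,uv,s)[0][0].round(4))
```

```text
[ 0.11014196  0.44790191 -0.65595856  1.35669894  0.27019271  1.42644212
 -2.10698084]
4.2833 [0.64031424 0.14882231 0.35973487] [ 0.11968633  0.43064251 -0.61427042  1.37090205  0.24639875  1.41680269
 -2.06143358]
rack 0.65 [229.  191.4] [0.6143 0.2092 0.082 ] [0.6126 0.2104 0.0744]
rack_end 0.97 [229.9 129.4] [0.6862 0.2038 0.092 ] [0.6864 0.2032 0.0969]
rack_end 0.52 [532.2  78.9] [ 0.7361 -0.116   0.092 ] [ 0.7401 -0.1532  0.0339]
keeper_hinge 0.55 [126.6 236.1] [0.5696 0.3222 0.112 ] [0.5738 0.3169 0.1238]
keeper_post 0.96 [210.3 367.2] [0.4337 0.2262 0.16  ] [0.4425 0.2237 0.171 ]
keeper_post 0.38 [457.2 254.1] [ 0.5667 -0.0286  0.16  ] [ 0.506  -0.104   0.0133]
sleeve 0.6 [419.3 182. ] [ 0.6185 -0.0258  0.05  ] [ 0.6237 -0.0158  0.0762]
spindle_top 0.65 [458.7 252.7] [ 0.5342 -0.0729  0.077 ] [ 0.5083 -0.1057  0.0136]
spindle_top 0.57 [430.  186.8] [ 0.618  -0.0287  0.077 ] [ 0.6181 -0.0284  0.0776]
```

View pics/w1.png

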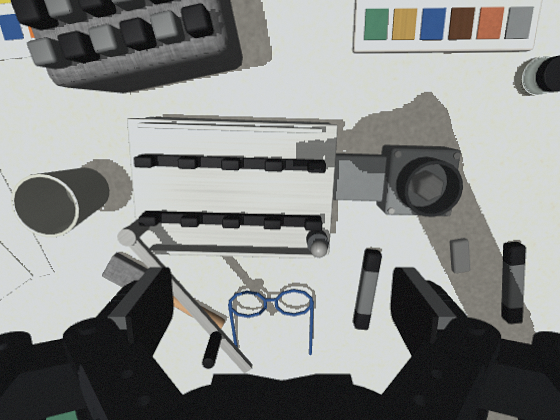

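The wrist view shows the rack's teeth rows at rows 160 and 220, the lips at 122 and 250, and the hinge at (127,237). The hex spindle is visible in the sleeve at (430,185). I'll fit the geometry from depth.

```bash
python3 - <<'E'
from h import *
f=np.load("w1.npz");d=f["depth"];T=f["T"];pic=dict(K=f["K"],distortion=f["dist"],world_from_camera=T)
v,u=np.mgrid[0:420,0:560]; n=und(pic,np.c_[u.ravel(),v.ravel()])
P=(np.c_[n,np.ones(len(n))]*d.ravel()[:,None])@T[:3,:3].T+T[:3,3]
P=P.reshape(420,560,3); np.save("P1.npy",P)
img=cv2.imread("pics/w1.png"); g=img.sum(2)
def reg(a,b,c,e,m=None): 
    q=P[b:e,a:c].reshape(-1,3); return q
print("desk",np.median(P[330:360,330:350,2]), "pan",np.median(P[185:205,150:320,2]))
# teeth: black pixels within rack
for rows in [(150,175),(208,235)]:
    sub=np.zeros(g.shape,bool); sub[rows[0]:rows[1],133:328]=1
    m=sub&(g<150)&(P[...,2]>.09)&(P[...,2]<.125)
    q=P[m]; l=np.polyfit(q[:,1],q[:,0],1); print("teeth",len(q),np.percentile(q[:,2],[5,50,95]).round(4),"x=",l, "yaw",-np.degrees(np.arctan(l[0])),q[:,:2].min(0),q[:,:2].max(0))
    hi=m&(P[...,2]>.098)
    nl,lab,st,c=cv2.connectedComponentsWithStats(hi.astype(np.uint8))
    for i in range(1,nl):
        if st[i,4]>15: print(st[i],P[lab==i].mean(0).round(4))
# far lip
print(P[118:130,229].round(4))
print("pads", P[240:258,229].round(4))
print("spindle",np.median(P[180:190,424:436].reshape(-1,3),0))
# sleeve rim
m=np.zeros(g.shape,bool);m[145:225,385:470]=1
m&=(P[...,2]>.078)&(P[...,2]<.1)
q=P[m];print(np.percentile(q[:,2],[5,50,95]))
E
python3 -c "
import cv2
a=cv2.imread('pics/w1.png');cv2.imwrite('pics/w1z.png',cv2.resize(a[100:270,100:470],None,fx=2.1,fy=2.1,interpolation=cv2.INTER_CUBIC))
cv2.imwrite('pics/w1s.png',cv2.resize(a[135:230,375:475],None,fx=6,fy=6,interpolation=cv2.INTER_CUBIC))"
```

```text
desk 8.721771246056331e-05 pan 0.07505441088796153
teeth 684 [0.0922 0.1004 0.1022] x= [0.033096   0.64338054] yaw -1.8955690487130628 [0.6402718  0.09888771] [0.65808056 0.30844633]
[135 156  18  11  91] [0.6523 0.2983 0.1005]
[178 158  18  11  78] [0.6513 0.2506 0.1006]
[221 159  19  11  87] [0.6494 0.2033 0.1004]
[265 160  18  11 109] [0.6479 0.1546 0.1008]
[308 161  18  12 180] [0.6464 0.1087 0.1009]
teeth 889 [0.0919 0.1003 0.1022] x= [0.03204743 0.57556499] yaw -1.8355543739429316 [0.56431099 0.09697436] [0.59101413 0.31909023]
[139 215  18  12 135] [0.5839 0.3014 0.1008]
[181 216  18  11 107] [0.5831 0.253  0.1007]
[222 218  18  10 123] [0.5814 0.2054 0.1006]
[264 219  17  10 144] [0.5803 0.158  0.1007]
[305 220  17  11 160] [0.5788 0.1109 0.1007]
[[6.960e-01 2.170e-01 5.000e-04]
 [6.952e-01 2.146e-01 1.800e-02]
 [6.940e-01 2.146e-01 1.850e-02]
 [6.946e-01 2.068e-01 7.500e-02]
 [6.935e-01 2.068e-01 7.510e-02]
 [6.924e-01 2.067e-01 7.630e-02]
 [6.912e-01 2.070e-01 7.490e-02]
 [6.909e-01 2.045e-01 9.250e-02]
 [6.900e-01 2.040e-01 9.640e-02]
 [6.890e-01 2.040e-01 9.720e-02]
 [6.879e-01 2.041e-01 9.650e-02]
 [6.868e-01 2.041e-01 9.680e-02]]
pads [[ 5.503e-01  2.130e-01  7.360e-02]
 [ 5.495e-01  2.128e-01  7.500e-02]
 [ 5.476e-01  2.131e-01  7.340e-02]
 [ 5.465e-01  2.131e-01  7.400e-02]
 [ 5.451e-01  2.132e-01  7.380e-02]
 [ 5.442e-01  2.130e-01  7.500e-02]
 [ 5.442e-01  2.126e-01  7.830e-02]
 [ 5.444e-01  2.120e-01  8.240e-02]
 [ 5.449e-01  2.114e-01  8.690e-02]
 [ 5.442e-01  2.112e-01  8.850e-02]
 [ 5.439e-01  2.108e-01  9.100e-02]
 [ 5.441e-01  2.104e-01  9.460e-02]
 [ 5.434e-01  2.102e-01  9.610e-02]
 [ 5.418e-01  2.103e-01  9.520e-02]
 [ 5.413e-01  2.101e-01  9.710e-02]
 [ 5.399e-01  2.102e-01  9.700e-02]
 [ 4.980e-01  2.253e-01 -2.000e-04]
 [ 4.966e-01  2.253e-01  3.000e-04]]
spindle [ 0.62083415 -0.02760682  0.07719676]
[0.07844097 0.08423697 0.08584024]
```

View pics/w1z.png

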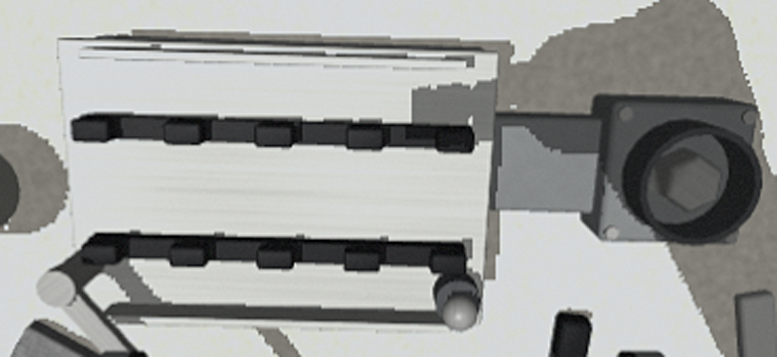

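View pics/w1s.png

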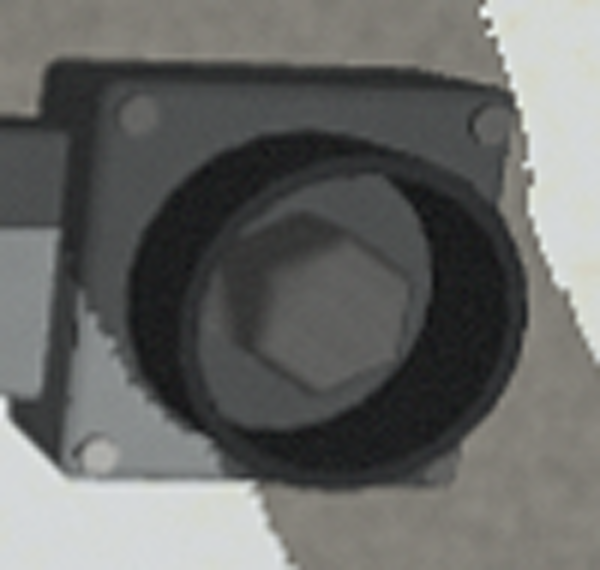

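```bash
cat >> h.py <<'E'
RK=np.array([.6153,.2045]);RY=np.radians(-1.85);RZ=.087
def rk(x,y): 
    c,s=np.cos(RY),np.sin(RY); return RK+np.array([c*x-s*y,s*x+c*y])
E
python3 - <<'E'
from h import *
P=np.load("P1.npy");img=cv2.imread("pics/w1.png")
for (a,b,c,e) in [(350,240,388,335),(498,235,530,325)]:
    q=P[b:e,a:c].reshape(-1,3);q=q[(q[:,2]>.018)&(q[:,2]<.03)]
    r=cv2.minAreaRect(q[:,:2].astype(np.float32)*1000);print(len(q),r,np.median(q[:,2]))
for yaw in (0,np.pi):
  for nm,x,y,z in [("A",.448,.023,.1),("A",.448,.023,.004),("B",.639,-.273,.004),("C",.4596,-.188,.004)]+[("s",*rk(0,yy),.091) for yy in (-.072,-.024,.024,.072)]+[("crank",.447,-.402,.08),("sl",.62,-.028,.12)]:
    j=kinematics.inverse_kinematics([x,y,z],down(yaw)); print(yaw,nm,None if j is None else np.round(j,2))
E
```

```text
1148 ((449.18450927734375, 22.44684410095215), (22.44414520263672, 123.77064514160156), 84.13101959228516) 0.0219434644701553
1277 ((459.9814758300781, -189.71910095214844), (125.42765045166016, 23.054157257080078), 7.0394206047058105) 0.021709756993135265
0 A [ 0.37  0.35 -0.61  2.16  0.3   0.72 -2.01]
0 A [ 0.25  0.51 -0.49  2.22  0.49  0.51 -2.18]
0 B [ 0.63  0.78 -0.44  1.63  0.42  0.83 -1.55]
0 C [ 0.65  0.55 -0.44  2.11  0.43  0.56 -1.67]
0 s [ 0.1   0.6  -0.54  1.76  0.38  0.89 -2.17]
0 s [ 0.03  0.62 -0.54  1.72  0.39  0.91 -2.25]
0 s [-0.04  0.64 -0.55  1.68  0.4   0.93 -2.32]
0 s [-0.11  0.67 -0.55  1.63  0.41  0.96 -2.38]
0 crank [ 0.96  0.55 -0.4   1.83  0.29  0.81 -1.16]
0 sl [ 0.36  0.55 -0.53  1.75  0.34  0.93 -1.88]
3.141592653589793 A [ 0.8   0.59 -1.21  2.14  0.71  0.91  0.74]
3.141592653589793 A [ 0.65  0.73 -1.03  2.2   0.95  0.77  0.54]
3.141592653589793 B [ 0.96  1.01 -1.02  1.6   0.95  1.1   1.24]
3.141592653589793 C [ 1.06  0.77 -1.01  2.09  0.93  0.83  1.04]
3.141592653589793 s [ 0.45  0.85 -1.14  1.74  0.85  1.14  0.61]
3.141592653589793 s [ 0.36  0.87 -1.14  1.7   0.86  1.16  0.55]
3.141592653589793 s [ 0.28  0.89 -1.14  1.66  0.87  1.18  0.49]
3.141592653589793 s [ 0.19  0.91 -1.13  1.61  0.88  1.2   0.44]
3.141592653589793 crank [ 1.36  0.76 -1.03  1.81  0.77  1.02  1.6 ]
3.141592653589793 sl [ 0.72  0.81 -1.16  1.73  0.81  1.16  0.89]
```

```bash
cat >> h.py <<'E'
def pick(x,y,yaw,z=.003):
    env.command_gripper(.05)
    env.move_pose([x,y,.10],down(yaw))
    env.move_l([x,y,z],max_speed=.2)
    env.command_gripper(0.0)
    s=env.state(); print("grip",round(s["finger_gap"],4),s["tcp_pos"].round(4) if hasattr(s["tcp_pos"],'round') else s["tcp_pos"],round(s["t"],1))
    env.move_l([x,y,.17],max_speed=.25)
    print("gap",round(env.state()["finger_gap"],4))
def place(sy,z=.006):
    p=rk(0,sy)
    env.move_pose([*p,.17],down(RY))
    env.move_l([*p,RZ+z],max_speed=.15)
    print("F",np.round(env.state()["wrist_force"],1))
    env.command_gripper(.034)
    env.move_l([*p,.20],max_speed=.25)
    print("t",env.state()["t"])
E
python3 - <<'E'
from h import *
P=np.load("P1.npy");print("box",P[20:90,30:230,2].max(),"knob",P[225:258,300:330,2].max(), np.median(P[238:252,313:325].reshape(-1,3),0),"cup",P[150:240,10:110,2].max())
pick(.4492,.0224,np.radians(-5.8)); place(.024)
p=cams.camera("wrist");cv2.imwrite("pics/w2.png",p["pixels"])
E
```

```text
box 0.5024069931026519 knob 0.5024069931026519 [0.5582475  0.10500055 0.11165587] cup 0.5024069931026519
grip 0.0207 [0.4504 0.0225 0.0044] 7.4
gap 0.0207
F [1.3 1.8 0.3]
t 10.7583
```

View pics/w2.png

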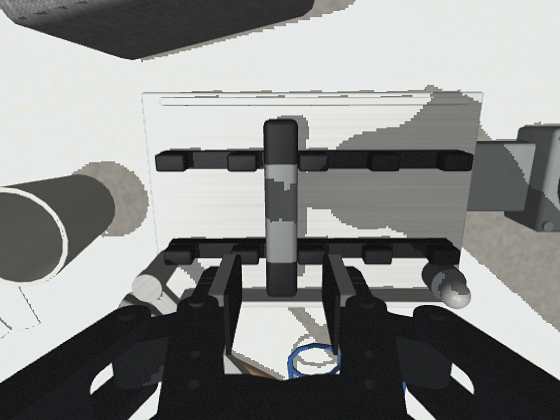

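The first pen lies in the +24 slot (column 281, rows 120–295), between the lips. Next I'll recheck the others and pick them.

```bash
cat >> h.py <<'E'
def markers(cam="top"):
    p=cams.camera(cam);out=[]
    for c in cams.cut_out(p,"marker1"):
        if c["p"]<.3: continue
        m=c["pixels"];v,u=np.nonzero(m)
        w=at_z(p,np.c_[u,v],.022)[:,:2]
        (cx,cy),(a,b),an=cv2.minAreaRect(w.astype(np.float32)*1000)
        if b>a: an+=90
        an=(an+90)%180-90
        out.append((cx/1000,cy/1000,np.radians(an)));print("mk",round(c["p"],2),round(cx),round(cy),round(a),round(b),round(an,1))
    return p,out
E
python3 - <<'E'
from h import *
p,o=markers();cv2.imwrite("pics/t2.png",p["pixels"])
c=[m for m in o if np.hypot(m[0]-.46,m[1]+.189)<.08]
print(c)
if len(c)==1 and np.hypot(c[0][0]-.46,c[0][1]+.189)<.006:
    pick(.4605,-.189,np.radians(7.0)); place(-.024)
    p,o=markers();cv2.imwrite("pics/t3.png",p["pixels"])
E
```

```text
mk 0.86 460 -189 123 26 7.1
mk 0.83 641 -273 24 124 -2.4
[(0.45972299194335936, -0.18904025268554686, np.float64(0.12438286381074516))]
grip 0.0205 [ 0.4616 -0.1894  0.0045] 13.9
gap 0.0204
F [ 0.9  2.3 -1.4]
t 17.7083
mk 0.89 641 -274 22 124 -5.1
mk 0.45 580 255 24 17 7.6
```

View pics/t3.png

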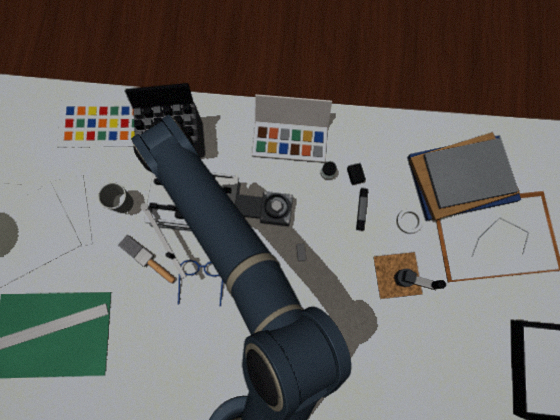

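Run:
```python
from h import *
pick(.6402,-.2733,np.radians(-4)); place(-.072)
p=cams.camera("wrist");cv2.imwrite("pics/w3.png",p["pixels"])
env.move_pose([.62,.03,.30],down(0))
s=env.state();p=cams.camera("wrist");cv2.imwrite("pics/w4.png",p["pixels"]);np.savez("w4.npz",depth=p["depth"],K=p["K"],dist=p["distortion"],T=wfc(p,s))
print(s["t"])
```

```text
grip 0.0204 [ 0.6417 -0.2736  0.0052] 20.8
gap 0.0204
F [-0.4  1.1 -1.8]
t 24.6583
25.3333
```

View pics/w3.png

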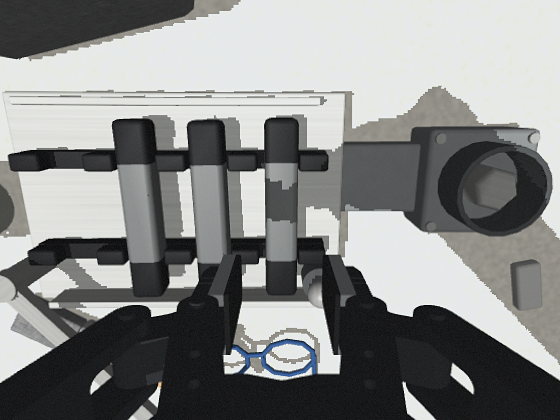

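View pics/w4.png

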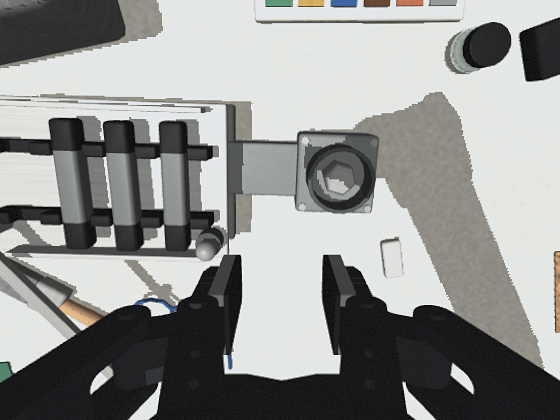

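All three pens sit in the −72, −24 and +24 slots (w4, columns 75, 120 and 173). Next is the keeper.

```bash
cat >> h.py <<'E'
HG=rk(-.046,.111)
def rv(x,y):
    c,s=np.cos(RY),np.sin(RY); return np.array([c*x-s*y,s*x+c*y])
def kp(th,d,off=0): 
    p=HG+.155*rv(-np.sin(th),-np.cos(th))-d*rv(np.cos(th),-np.sin(th)); return p
E
python3 - <<'E'
from h import *
print(HG)
p,o=markers("top")
for m in cams.mark_of(p,"keeper_post")[:1]: 
    uv=np.array(m["position"])*[560,420]; print(m["p"],at_z(p,uv,.171),by_depth(p,uv)[0])
for th in (.92,.5,0):
  for k in (0,np.pi):
    j=kinematics.inverse_kinematics([*kp(th,.05),.13],down(RY-th+k));print(th,k,None if j is None else np.round(j,2))
E
```

```text
[0.57290739 0.31692716]
mk 0.84 632 145 27 133 -1.9
mk 0.6 634 247 30 133 -1.6
mk 0.58 632 196 26 135 -1.1
0.59 [[0.45701059 0.22930628 0.171     ]] [[0.46222094 0.24211446 0.11879185]]
0.92 0 [-1.5   0.52  1.12  2.1  -0.6   0.9  -2.55]
0.92 3.141592653589793 [ 0.28  0.65 -1.27  2.01  0.73  1.05 -0.72]
0.5 0 [-0.48  0.31 -0.05  2.05  0.02  0.79 -2.64]
0.5 3.141592653589793 [ 0.45  0.72 -1.35  2.01  0.8   1.11 -0.23]
0 0 [ 0.25  0.5  -0.82  1.92  0.46  0.92 -2.41]
0 3.141592653589793 [ 0.52  0.8  -1.35  1.9   0.86  1.19  0.39]
```

Run:
```python
from h import *
def yw(th): return RY-th+np.pi/2
ok=True
for th in (.92,.7,.5,.25,0):
    j=kinematics.inverse_kinematics([*kp(th,.03),.13],down(yw(th)));print(th,None if j is None else np.round(j,2)); ok&=j is not None
if ok:
    env.command_gripper(0.0)
    env.move_pose([*kp(.92,.055),.24],down(yw(.92)))
    env.move_l([*kp(.92,.055),.130])
    s=env.state();p=cams.camera("wrist");cv2.imwrite("pics/w5.png",p["pixels"])
    p=cams.camera("scene");cv2.imwrite("pics/s5.png",p["pixels"])
    print(env.state()["tcp_pos"],env.state()["wrist_force"],env.state()["t"])
```

```text
0.92 [ 0.16  0.49 -0.99  2.01  0.52  0.91 -2.05]
0.7 [ 0.24  0.5  -1.01  2.01  0.53  0.92 -1.78]
0.5 [ 0.31  0.53 -1.02  1.99  0.56  0.94 -1.54]
0.25 [ 0.37  0.58 -1.06  1.94  0.61  0.99 -1.26]
0 [ 0.42  0.67 -1.11  1.87  0.69  1.06 -1.01]
[0.41538984 0.27239506 0.13099298] [-0.67818228 -0.50405137  1.07127473] 28.1667
```

View pics/w5.png

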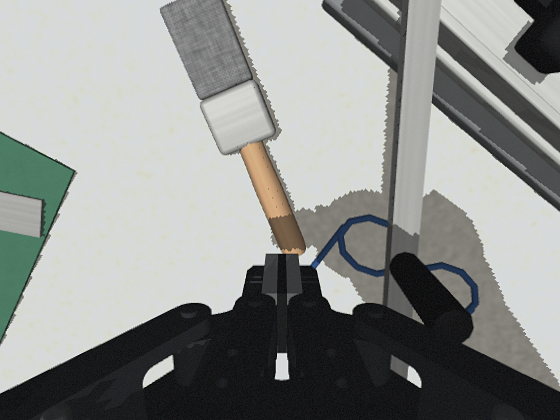

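View pics/s5.png

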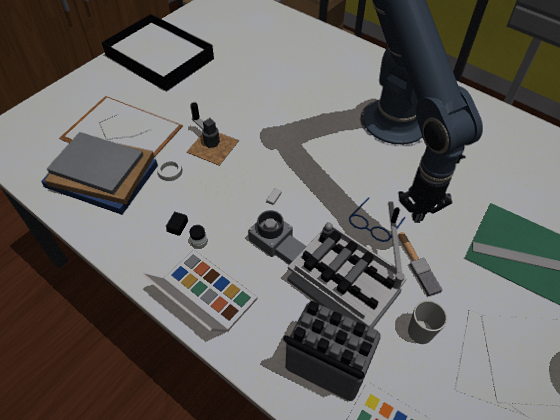

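The fingers are beside the post (w5, post at (430,295), fingertips at (282,270)), so I'll sweep now.

Run:
```python
from h import *
def yw(th): return RY-th+np.pi/2
env.move_l([*kp(.92,.022),.130],max_speed=.06)
print(env.state()["wrist_force"])
for th in np.arange(.85,.09,-.07):
    env.move_l([*kp(th,.022),.130],attitude=down(yw(th)),max_speed=.12)
    f=env.state()["wrist_force"];print(round(th,2),np.round(f,1))
    if np.linalg.norm(f)>25: break
s=env.state();p=cams.camera("wrist");cv2.imwrite("pics/w6.png",p["pixels"]);print(s["t"])
```

```text
[-0.02211855  0.10877777  0.07283403]
0.85 [-0.7  0.2  2.6]
0.78 [-0.2  0.1  3.6]
0.71 [-0.3 -0.6  0.5]
0.64 [-1.1 -0.1 -0.6]
0.57 [ 0.1  0.4 -1.2]
0.5 [-0.2 -0.1  0. ]
0.43 [-0.1 -0.1  0.5]
0.36 [-0.3  0.2 -0.1]
0.29 [-0.2 -0.2 -0.4]
0.22 [ 0.3  1.  -0. ]
0.15 [-0.1 -0.2  1.6]
31.6167
```

View pics/w6.png

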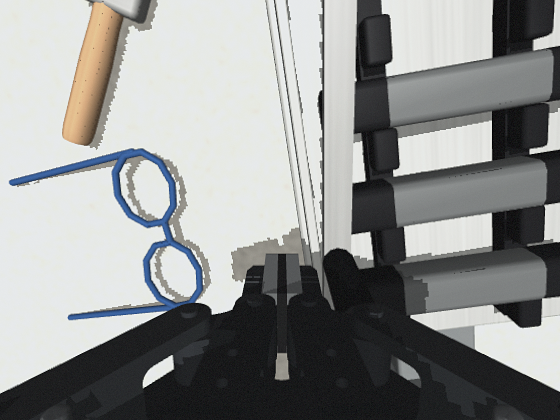

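Run:
```python
from h import *
def yw(th): return RY-th+np.pi/2
env.move_l([*kp(.1,.022),.130],attitude=down(yw(.1)),max_speed=.08)
d=.022
pk=0
for th in list(np.arange(.09,-.001,-.01)):
    env.move_l([*kp(th,.022),.130],attitude=down(yw(th)),max_speed=.05)
    f=env.state()["wrist_force"];print(round(th,3),np.round(f,1))
for d in np.arange(.021,.008,-.001):
    env.move_l([*kp(0,d),.130],max_speed=.05)
    f=env.state()["wrist_force"];print(round(d,3),np.round(f,1),np.round(env.state()["tcp_pos"],4))
    if -f[0]>14: break
print(env.state()["t"])
```

```text
0.09 [-2.   0.8  0.8]
0.08 [-1.  -0.8  1.5]
0.07 [-1.5  1.   0.7]
0.06 [-0.1  1.  -0.4]
0.05 [0.2 0.  0.9]
0.04 [ 0.7 -0.   1.1]
0.03 [-0.5  0.4  0.6]
0.02 [-4.  -0.8  2.4]
0.01 [-7.8 -1.   4.1]
0.0 [-10.5  -1.6   6.7]
0.021 [-12.9  -1.3   7.5] [0.5428 0.163  0.1298]
0.02 [-15.8  -2.3   8.9] [0.5428 0.163  0.1297]
34.9167
```

Run:
```python
from h import *
env.move_l([*kp(0,.06),.130],max_speed=.15)
env.move_l([*kp(0,.06),.22],max_speed=.25)
env.move_pose([.62,.15,.34],down(0))
s=env.state();p=cams.camera("wrist");cv2.imwrite("pics/w7.png",p["pixels"]);print(s["t"])
T=wfc(p,s);v,u=np.mgrid[0:420,0:560];P,_=by_depth(p,np.c_[u.ravel(),v.ravel()],s);P=P.reshape(420,560,3);np.save("P7.npy",P)
np.savez("w7.npz",depth=p["depth"],K=p["K"],dist=p["distortion"],T=T)
c,sn=np.cos(RY),np.sin(RY)
L=(P[...,:2]-RK)@np.array([[c,-sn],[sn,c]])
m=(P[...,2]>.116)&(P[...,2]<.128)&(L[...,0]>-.09)&(L[...,0]<0)&(L[...,1]<.09)&(L[...,1]>-.12)
q=L[m];print(len(q));
for a in np.arange(-.11,.09,.02):
    r=q[(q[:,1]>a)&(q[:,1]<a+.02)]
    if len(r): print(round(a,2),np.median(r,0).round(4),np.percentile(r[:,0],[3,97]).round(4))
m=(P[...,2]>.160)&(P[...,2]<.18)&(L[...,0]>-.09)&(L[...,0]<0);print("post",np.median(L[m],0),np.median(P[m],0))
```

```text
36.9417
2213
-0.11 [-0.0454 -0.0975] [-0.0518 -0.0403]
-0.09 [-0.0458 -0.0803] [-0.052  -0.0402]
-0.07 [-0.0457 -0.0602] [-0.0521 -0.0402]
-0.05 [-0.0425 -0.0353] [-0.0516 -0.0395]
-0.03 [-0.0457 -0.0198] [-0.0522 -0.0401]
-0.01 [-0.0455 -0.0001] [-0.0517 -0.0402]
0.01 [-0.0457  0.0198] [-0.0519 -0.0402]
0.03 [-0.0458  0.0402] [-0.052  -0.0402]
0.05 [-0.0462  0.0597] [-0.0526 -0.0401]
0.07 [-0.0464  0.0802] [-0.0531 -0.0402]
post [-0.04441818 -0.04316791] [0.5695485  0.16264036 0.16984281]
```

View pics/w7.png

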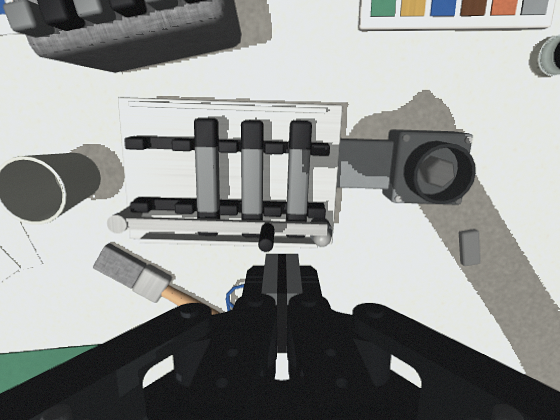

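The bar lies at x = −46 mm along its full length, so the keeper is shut. Next I'll fit the sleeve axis and hex angle, and look at the crank.

Run:
```python
from h import *
# move over sleeve for a closer view: camera nearly over it
env.command_gripper(.085)
env.move_pose([.665,-.03,.30],down(0))
s=env.state();p=cams.camera("wrist");cv2.imwrite("pics/w8.png",p["pixels"])
T=wfc(p,s);np.savez("w8.npz",depth=p["depth"],K=p["K"],dist=p["distortion"],T=T,pix=p["pixels"])
v,u=np.mgrid[0:420,0:560];P,_=by_depth(p,np.c_[u.ravel(),v.ravel()],s);P=P.reshape(420,560,3)
near=np.hypot(P[...,0]-.6185,P[...,1]+.028)<.045
rim=near&(P[...,2]>.0825)&(P[...,2]<.0875)
q=P[rim];A=np.c_[2*q[:,:2],np.ones(len(q))];x=np.linalg.lstsq(A,(q[:,:2]**2).sum(1),rcond=None)[0]
print("rim",len(q),x[:2],"r",np.sqrt(x[2]+x[0]**2+x[1]**2),np.median(q[:,2]))
r=cv2.minEnclosingCircle(q[:,:2].astype(np.float32)*1000);print(r)
sp=(np.hypot(P[...,0]-x[0],P[...,1]-x[1])<.024)&(P[...,2]>.0735)&(P[...,2]<.079)
q=P[sp];c=q.mean(0);h=cv2.convexHull(q[:,:2].astype(np.float32)*1000)
print("hex",len(q),c,cv2.minEnclosingCircle(h))
# hex fit: width vs angle
top=P[sp&(P[...,2]>.0755)][:,:2]
for a in range(0,60,5):
    w=[]
    for k in (0,60,120):
        t=np.radians(a+k);pr=top@[np.cos(t),np.sin(t)];w.append((np.percentile(pr,99)-np.percentile(pr,1))*1000)
    print(a,np.round(w,1),round(sum(w),1))
vv,uu=np.nonzero(near);print(uu.min(),uu.max(),vv.min(),vv.max())
a=p["pixels"][vv.min():vv.max(),uu.min():uu.max()];cv2.imwrite("pics/w8z.png",cv2.resize(a,None,fx=4,fy=4,interpolation=cv2.INTER_CUBIC))
```

```text
rim 808 [ 0.61811546 -0.02954022] r 0.031452657703439274 0.08469616257629298
((617.8990478515625, -29.678977966308594), 34.0464973449707)
hex 602 [ 0.61856535 -0.02958257  0.07663635] ((618.2427978515625, -29.75328826904297), 16.137218475341797)
0 [25.9 25.7 26. ] 77.5
5 [26.3 26.  26.1] 78.4
10 [26.4 25.9 26.1] 78.5
15 [26.3 25.8 26.2] 78.3
20 [26.3 25.9 26. ] 78.1
25 [25.9 25.8 25.8] 77.5
30 [25.4 25.3 25.6] 76.3
35 [25.3 25.3 25.3] 76.0
40 [25.2 25.6 25.1] 75.9
45 [25.  25.5 25.3] 75.8
50 [25.3 26.  25.4] 76.6
55 [25.2 26.2 25.6] 77.0
243 320 168 254
```

View pics/w8z.png

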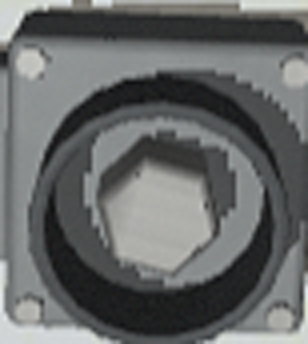

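Sleeve axis (0.6181, −0.0296). The spindle's hex vertices are at about 9° mod 60. Now a closer look at the crank.

Run:
```python
from h import *
env.move_pose([.49,-.42,.30],down(0))
s=env.state();p=cams.camera("wrist");cv2.imwrite("pics/w9.png",p["pixels"])
T=wfc(p,s);np.savez("w9.npz",depth=p["depth"],K=p["K"],dist=p["distortion"],T=T)
v,u=np.mgrid[0:420,0:560];P,_=by_depth(p,np.c_[u.ravel(),v.ravel()],s);P=P.reshape(420,560,3);np.save("P9.npy",P)
near=(np.hypot(P[...,0]-.445,P[...,1]+.42)<.11)
for nm,a,b in [("boss",.088,.096),("grip",.108,.118),("arm",.050,.058),("hub",.015,.044),("pad",.002,.007)]:
    q=P[near&(P[...,2]>a)&(P[...,2]<b)]
    r=cv2.minAreaRect(q[:,:2].astype(np.float32)*1000);print(nm,len(q),np.median(q,0).round(4),r)
print(s["t"])
a=p["pixels"];vv,uu=np.nonzero(near&(P[...,2]>.01)&(P[...,2]<.12));print(uu.min(),uu.max(),vv.min(),vv.max())
```

```text
boss 802 [ 0.4549 -0.4009  0.0918] ((448.6632080078125, -433.6283874511719), (97.01298522949219, 28.308732986450195), 79.55622863769531)
grip 375 [ 0.4422 -0.4729  0.1116] ((441.60382080078125, -473.0111083984375), (20.076784133911133, 21.10869026184082), 26.00389862060547)
arm 1466 [ 0.4524 -0.4266  0.0539] ((452.6680603027344, -430.44976806640625), (110.14671325683594, 42.72148513793945), 79.89220428466797)
hub 115 [ 0.476  -0.4037  0.0273] ((472.0738830566406, -403.1648864746094), (36.44938278198242, 10.166353225708008), 78.23286437988281)
pad 6903 [ 0.4803 -0.376   0.0039] ((446.4283142089844, -426.31427001953125), (214.2744598388672, 206.84814453125), 20.573060989379883)
40.1833
242 348 179 246
```

View pics/w9.png

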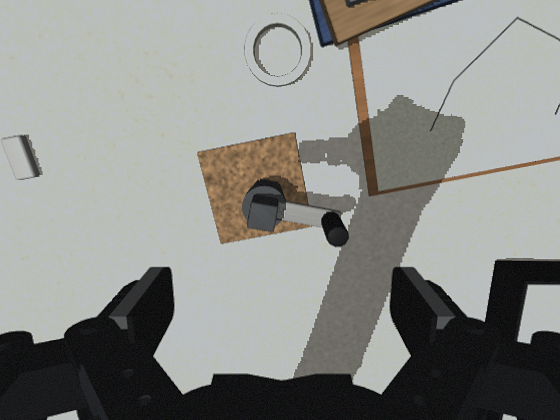

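Run:
```python
from h import *
a=cv2.imread("pics/w9.png")[165:255,225:365];a=cv2.convertScaleAbs(a,alpha=1.8,beta=10);cv2.imwrite("pics/w9z.png",cv2.resize(a,None,fx=5.5,fy=5.5,interpolation=cv2.INTER_CUBIC))
f=np.load("w9.npz");pic=dict(K=f["K"],distortion=f["dist"],world_from_camera=f["T"])
c=at_z(pic,[[198,152],[296,133],[318,225],[221,243]],.004);print(c,c.mean(0),np.linalg.norm(np.diff(c,axis=0),axis=1))
P=np.load("P9.npy");m=(np.hypot(P[...,0]-.455,P[...,1]+.401)<.021)&(P[...,2]>.0895)&(P[...,2]<.0945)
r=cv2.minAreaRect(P[m][:,:2].astype(np.float32)*1000);print(r,P[m].mean(0))
g=(np.hypot(P[...,0]-.4416,P[...,1]+.473)<.02)&(P[...,2]>.109)&(P[...,2]<.116);print(P[g].mean(0))
```

```text
[[ 0.50921557 -0.3195341   0.004     ]
 [ 0.53180059 -0.43629494  0.004     ]
 [ 0.41805872 -0.46554867  0.004     ]
 [ 0.39357642 -0.34208729  0.004     ]] [ 0.46316282 -0.39086625  0.004     ] [0.11892508 0.11744357 0.12586539]
((454.903076171875, -399.7757873535156), (27.8377685546875, 28.308732986450195), 79.55622863769531) [ 0.45553908 -0.39984578  0.09184401]
[ 0.44183671 -0.47311389  0.11162482]
```

View pics/w9z.png

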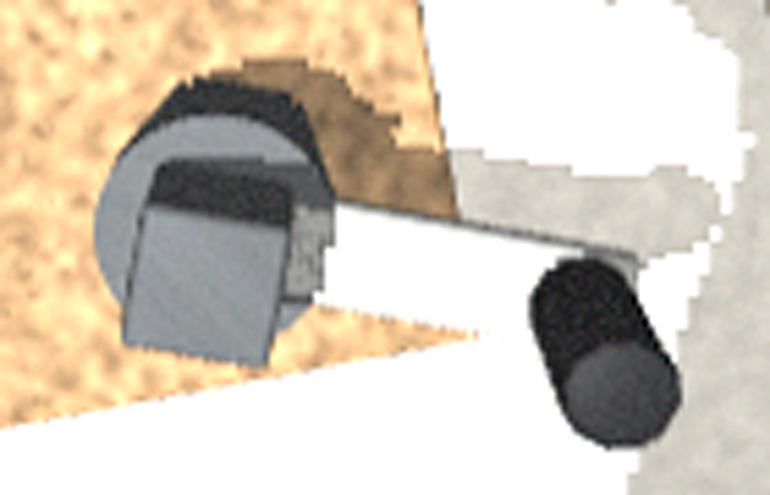

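The grip, boss and rect fits agree on a crank yaw of −100.4°, with the boss at (0.4553, −0.3998). The hub's hex edge looks parallel to the arm, so its vertices lie along crank x. I'll pick it by the boss.

Run:
```python
from h import *
ph=np.radians(-10.4)
for z in (.3,.12): print(np.round(kinematics.inverse_kinematics([.6181,-.0296,z],down(np.radians(39))),2))
env.command_gripper(.05)
env.move_pose([.4553,-.3998,.16],down(ph))
env.move_l([.4553,-.3998,.058],max_speed=.12)
print(env.state()["wrist_force"])
env.command_gripper(0)
s=env.state();print(s["finger_gap"],s["tcp_pos"],s["wrist_force"])
env.move_l([.4553,-.3998,.22],max_speed=.2)
s=env.state();print(s["finger_gap"],s["tcp_pos"],s["wrist_force"],s["moment"],s["t"])
p=cams.camera("scene");cv2.imwrite("pics/s10.png",p["pixels"])
```

```text
[ 0.69  0.53 -1.06  1.54  0.47  1.35 -1.3 ]
[ 0.6   0.67 -0.9   1.74  0.6   1.03 -1.41]
[ 0.06590576 -0.36728039  0.84060283]
0.02737267330271921 [ 0.45587029 -0.39998232  0.05894826] [-0.23023758  0.68153679  3.56298867]
0.02685693784562113 [ 0.45398957 -0.39938914  0.21814529] [ 0.02445135  0.23777536 -4.76819505] [ 0.07664638 -0.01586579 -0.00046817] 43.5833
```

View pics/s10.png

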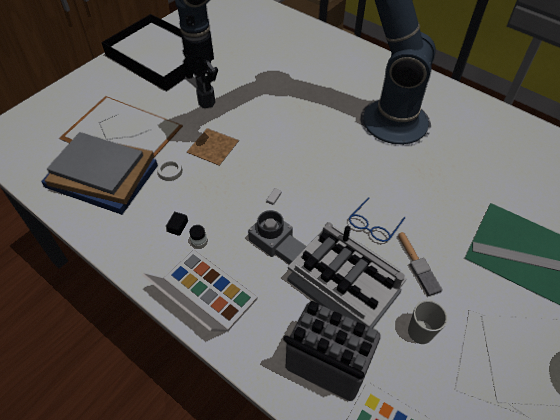

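Run:
```python
from h import *
ph=np.radians(39);x,y=.6181,-.0296
env.move_pose([x,y,.23],down(ph))
env.move_l([x,y,.145],max_speed=.12)
env.wait(.3);s=env.state();f0=s["wrist_force"];print(s["tcp_pos"],f0)
p=cams.camera("scene");cv2.imwrite("pics/s11.png",p["pixels"][180:280,200:340].repeat(5,0).repeat(5,1))
z=.145
while z>.104:
    z-=.003
    env.move_l([x,y,z],max_speed=.05)
    s=env.state();f=s["wrist_force"]-f0;print(round(z,3),np.round(s["tcp_pos"],4),np.round(f,1),np.round(s["moment"],2))
    if f[2]>8 or np.hypot(f[0],f[1])>10: break
print(s["t"])
```

```text
[ 0.61838461 -0.02957397  0.14557477] [-0.15772308  0.18928304 -4.63354009]
0.142 [ 0.6178 -0.0297  0.1416] [ 0.2 -0.4  0.2] [ 0.   -0.01 -0.02]
0.139 [ 0.6179 -0.0297  0.1387] [ 0.  -0.2  0.2] [ 0.1  -0.04 -0.01]
0.136 [ 0.6179 -0.0296  0.1357] [ 0.7 -0.9 -0.1] [-0.    0.01  0.04]
0.133 [ 0.6179 -0.0296  0.1328] [-0.4 -0.3  0.6] [ 0.02  0.04 -0.02]
0.13 [ 0.618  -0.0296  0.1298] [-0.2 -0.2  0.9] [ 0.04  0.03 -0.01]
0.127 [ 0.6186 -0.0288  0.127 ] [ 2.5  1.4 -1.3] [ 0.58 -0.47 -0.04]
0.124 [ 0.6186 -0.0287  0.124 ] [ 2.7  3.6 -0.6] [ 0.95 -0.67  0.04]
0.121 [ 0.6185 -0.0287  0.1211] [3.4 4.2 0. ] [ 1.26 -0.8  -0.03]
0.118 [ 0.6185 -0.0287  0.1181] [2.4 4.6 0.7] [ 1.34 -0.77  0.02]
0.115 [ 0.6185 -0.0287  0.115 ] [3.3 5.9 0.9] [ 1.42 -0.81  0.06]
0.112 [ 0.6185 -0.0286  0.1119] [2.7 5.5 0.3] [ 1.43 -0.76  0.01]
0.109 [ 0.6185 -0.0285  0.1089] [3.5 5.  0.3] [ 1.47 -0.83  0.01]
0.106 [ 0.6186 -0.0285  0.1059] [3.7 6.3 1.3] [ 1.44 -0.79  0.05]
0.103 [ 0.6188 -0.0283  0.1049] [-1.2  4.5 12. ] [1.04 0.09 0.01]
49.8417
```

View pics/s11.png

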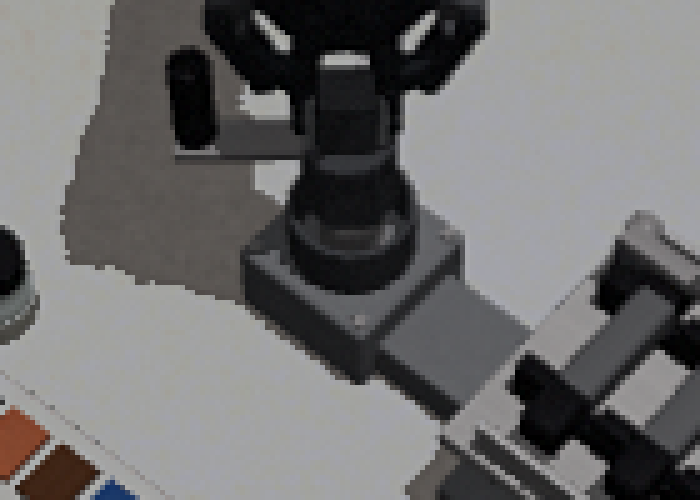

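The crank went straight down to TCP z 0.1049, which puts its underside at about 0.050, fully home. I'll release it, take the grip and check the orientations around the circle.

Run:
```python
from h import *
env.command_gripper(.05)
env.move_l([.6185,-.0287,.20],max_speed=.2)
p=cams.camera("wrist");cv2.imwrite("pics/w12.png",p["pixels"])
env.move_pose([.64,-.05,.30],down(0))
s=env.state();p=cams.camera("wrist");cv2.imwrite("pics/w13.png",p["pixels"])
v,u=np.mgrid[0:420,0:560];P,_=by_depth(p,np.c_[u.ravel(),v.ravel()],s);P=P.reshape(420,560,3)
nr=np.hypot(P[...,0]-.6185,P[...,1]+.0287)<.11
for a,b in [(.133,.143),(.152,.165)]:
    q=P[nr&(P[...,2]>a)&(P[...,2]<b)];r=cv2.minAreaRect(q[:,:2].astype(np.float32)*1000);print(len(q),q.mean(0).round(4),r)
for yaw in (30,60,90):
  js=[kinematics.inverse_kinematics([.6185+.075*np.cos(a),-.0287+.075*np.sin(a),.126],down(np.radians(yaw))) for a in np.radians(np.arange(0,360,45))]
  print(yaw,[None if j is None else (round(j[2],2),round(j[6],2)) for j in js])
print(s["t"])
```

```text
1049 [ 0.6205 -0.0324  0.1378] ((639.407958984375, -57.51247787475586), (28.164499282836914, 98.02244567871094), 38.727996826171875)
591 [ 0.6649 -0.088   0.1575] ((664.4472045898438, -88.24737548828125), (21.56499481201172, 20.605058670043945), 3.398996353149414)
30 [(np.float64(-0.87), np.float64(-1.53)), (np.float64(-0.88), np.float64(-1.62)), (np.float64(-0.9), np.float64(-1.68)), (np.float64(-0.92), np.float64(-1.66)), (np.float64(-0.93), np.float64(-1.56)), (np.float64(-0.91), np.float64(-1.46)), (np.float64(-0.88), np.float64(-1.43)), (np.float64(-0.87), np.float64(-1.46))]
60 [(np.float64(-0.97), np.float64(-1.06)), (np.float64(-0.98), np.float64(-1.15)), (np.float64(-0.99), np.float64(-1.21)), (np.float64(-1.01), np.float64(-1.19)), (np.float64(-1.02), np.float64(-1.1)), (np.float64(-1.01), np.float64(-1.01)), (np.float64(-0.99), np.float64(-0.97)), (np.float64(-0.97), np.float64(-0.99))]
90 [(np.float64(-1.08), np.float64(-0.6)), (np.float64(-1.09), np.float64(-0.69)), (np.float64(-1.11), np.float64(-0.76)), (np.float64(-1.14), np.float64(-0.75)), (np.float64(-1.15), np.float64(-0.66)), (np.float64(-1.13), np.float64(-0.56)), (np.float64(-1.11), np.float64(-0.51)), (np.float64(-1.09), np.float64(-0.53))]
51.425
```

View pics/w13.png

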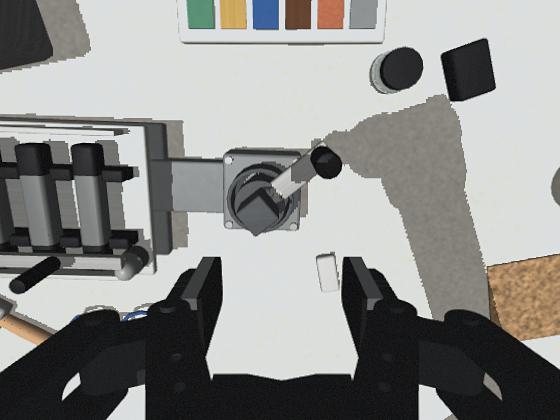

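The crank is seated: grip top at 0.1575 (underside ≈0.0495), grip at (0.6647, −0.088). Now cranking clockwise.

```bash
cat > crank.py <<'E'
from h import *
C=np.array([.6183,-.0290]);r=.075;Z=.127;A=down(np.radians(60))
def pt(a): return [C[0]+r*np.cos(a),C[1]+r*np.sin(a),Z]
a0=np.radians(-52.2)
env.move_pose([*pt(a0)[:2],.20],A)
env.move_l(pt(a0),max_speed=.15)
env.command_gripper(0.0)
env.wait(.1)
s=env.state();print("gap",s["finger_gap"],s["tcp_pos"],s["wrist_force"]);f0=np.array(s["wrist_force"])
a=a0;step=np.radians(12);n=0;stop=False
while a>a0-np.radians(700):
    a-=step;n+=1
    env.move_l(pt(a),max_speed=.15)
    s=env.state();f=np.array(s["wrist_force"]);t=np.array([np.sin(a),-np.cos(a),0]) # clockwise tangent
    ft=-f@t
    if n%5==0 or ft>8: print(n*12,"tan",round(ft,1),"F",np.round(f,1),round(s["t"],1),"gap",round(s["finger_gap"],4))
    if ft>14 or np.linalg.norm(f)>35: stop=True;break
tp=np.array(s["tcp_pos"])-[*C,0];print("stop",stop,n*12,"actual ang",np.degrees(np.arctan2(tp[1],tp[0])),"cmd",np.degrees(a)%360-360)
E
python3 crank.py
```

```text
gap 0.020441567205868344 [ 0.66488679 -0.08809911  0.12829789] [-0.46583937 -0.50654751  5.63804951]
60 tan -1.1 F [-2.4 -3.  10.1] 54.8 gap 0.0204
120 tan 0.6 F [-8.9 -1.9 18.6] 56.1 gap 0.0203
180 tan -0.8 F [-1.1  2.8 10.2] 57.4 gap 0.0204
240 tan -0.5 F [ 0.5 -0.1  6.2] 58.6 gap 0.02
300 tan 0.0 F [-0.7 -0.1  6.1] 59.9 gap 0.0205
360 tan 0.8 F [0.5 0.8 7.4] 61.2 gap 0.0202
420 tan -0.4 F [-1.8 -3.3 10.5] 62.5 gap 0.0202
480 tan 0.7 F [-9.  -1.9 20. ] 63.8 gap 0.0204
540 tan -0.1 F [-2.5  3.3 12.7] 65.1 gap 0.0205
600 tan 0.1 F [0.4 1.2 8. ] 66.4 gap 0.02
636 tan 20.4 F [-14.3  15.1  13.4] 67.2 gap 0.0202
stop True 636 actual ang 41.65395965076806 cmd -328.1999999999996
```

Run:
```python
from h import *
C=np.array([.6183,-.0290]);r=.075
a=np.radians(41)
env.move_l([C[0]+r*np.cos(a),C[1]+r*np.sin(a),.127],max_speed=.05)
print(env.state()["wrist_force"],env.state()["tcp_pos"])
env.command_gripper(.05)
t=env.state()["tcp_pos"]
env.move_l([t[0],t[1],.21],max_speed=.2)
env.move_pose([.64,.06,.36],down(0))
s=env.state();p=cams.camera("wrist");cv2.imwrite("pics/w14.png",p["pixels"])
v,u=np.mgrid[0:420,0:560];P,_=by_depth(p,np.c_[u.ravel(),v.ravel()],s);P=P.reshape(420,560,3);np.save("P14.npy",P)
c,sn=np.cos(RY),np.sin(RY)
L=(P[...,:2]-RK)@np.array([[c,-sn],[sn,c]])
for nm,x0,x1,y0,y1 in [("farlip",.072,.075,-.09,.02),("pen-72",-.02,.02,-.078,-.066),("pen-24",-.02,.02,-.03,-.018),("pen24",-.02,.02,.018,.03),("bar",-.049,-.043,-.09,.08)]:
    m=(L[...,0]>x0)&(L[...,0]<x1)&(L[...,1]>y0)&(L[...,1]<y1);print(nm,m.sum(),np.percentile(P[m][:,2],[10,50,90]).round(4))
nr=np.hypot(P[...,0]-.6185,P[...,1]+.0287)<.11
for a,b in [(.133,.143),(.150,.165)]:
    q=P[nr&(P[...,2]>a)&(P[...,2]<b)&(L[...,1]<-.13)];r=cv2.minAreaRect(q[:,:2].astype(np.float32)*1000);print(len(q),q.mean(0).round(4),r)
print(s["t"])
```

```text
[-6.24650008  5.37361571 10.23271529] [0.67208751 0.02397474 0.12786298]
farlip 337 [0.1209 0.1219 0.123 ]
pen-72 430 [0.133 0.134 0.135]
pen-24 432 [0.1331 0.134  0.1349]
pen24 462 [0.1328 0.1339 0.1349]
bar 1104 [0.1448 0.1463 0.183 ]
753 [ 0.6216 -0.0278  0.1382] ((644.3084106445312, -3.846607208251953), (99.87930297851562, 27.113861083984375), 46.45787048339844)
423 [0.6728 0.0238 0.1569] ((672.2637329101562, 23.57602310180664), (20.84010887145996, 20.915002822875977), 82.46266174316406)
69.4083
```

View pics/w14.png

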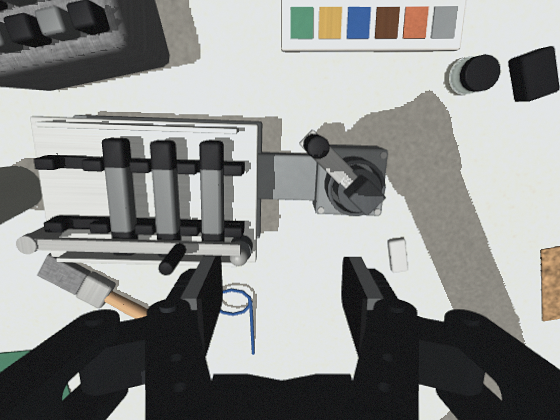

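The deck is at its stop: far lip at 0.122 (92 + 30 mm), pens at 0.134 and bar at 0.146, all as expected. Next I'll return the crank.

Run:
```python
from h import *
x,y=.6187,-.0287;A=down(np.radians(44.5))
print(kinematics.inverse_kinematics([x,y,.106],A))
env.command_gripper(.05)
env.move_pose([x,y,.22],A)
env.move_l([x,y,.107],max_speed=.12)
print(env.state()["wrist_force"])
env.command_gripper(0)
s=env.state();print(s["finger_gap"],s["tcp_pos"],s["wrist_force"])
z=.107
while z<.149:
    z+=.007; env.move_l([x,y,z],max_speed=.08); s=env.state(); print(round(z,3),np.round(s["tcp_pos"],4),np.round(s["wrist_force"],1))
    if np.linalg.norm(s["wrist_force"])>40: break
else:
    env.move_l([x,y,.25],max_speed=.2)
s=env.state();print(s["finger_gap"],s["wrist_force"],s["t"])
p=cams.camera("scene");cv2.imwrite("pics/s15.png",p["pixels"])
```

```text
[ 0.58091859  0.67611656 -0.87393142  1.75372035  0.60501661  1.00413773
 -1.31886283]
[ 0.20666904 -0.09118132  1.13498209]
0.02707103645257159 [ 0.61883949 -0.02814828  0.10806106] [-1.98150716  0.64527213  5.72074576]
0.114 [ 0.6168 -0.0286  0.1097] [  4.7   2.3 -21.4]
0.121 [ 0.615  -0.0297  0.1129] [  7.    3.8 -38.6]
0.128 [ 0.6143 -0.0299  0.1185] [  8.    3.4 -43.4]
0.02711817220036021 [  8.02484484   3.40953514 -43.39155277] 72.6083
```

View pics/s15.png

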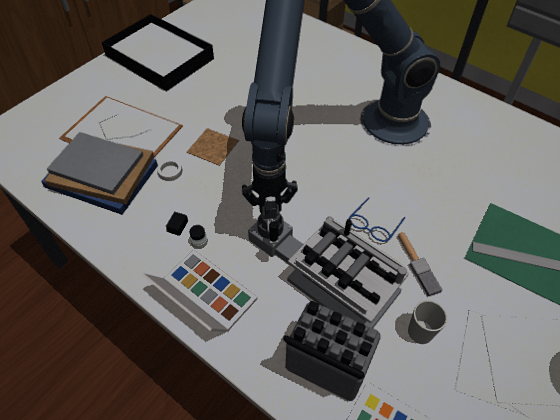

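The crank binds on the hex, probably wound against the stop. I'll ease down, rotate it counter-clockwise to mid-play and lift again.

Run:
```python
from h import *
s=env.state();print(s["moment"],s["tcp_pos"])
x,y=.6187,-.0287
env.move_l([x,y,s["tcp_pos"][2]-.003],max_speed=.05)
s=env.state();print(np.round(s["tcp_pos"],4),np.round(s["wrist_force"],1),np.round(s["moment"],2))
for d in (46.5,48.5,50.5,52.5,54.5):
    env.move_l([x,y,s["tcp_pos"][2]*0+.1135],attitude=down(np.radians(d)),max_speed=.05)
    q=env.state();print(d,np.round(q["tcp_pos"],4),np.round(q["wrist_force"],1),np.round(q["moment"],2))
    if abs(q["moment"][2])>1.2: break
p=cams.camera("wrist");cv2.imwrite("pics/w16.png",p["pixels"])
```

```text
[ 0.76272267 -2.17297885  0.40104896] [ 0.61425267 -0.02997002  0.11849496]
[ 0.6168 -0.0289  0.1173] [-7.9 -1.7 10.5] [-0.31  2.22  0.43]
46.5 [ 0.6173 -0.0285  0.1166] [-9.6 -0.3 15.6] [-0.35  2.61  0.38]
48.5 [ 0.6172 -0.0287  0.1151] [-7.1 -0.7  7.4] [-0.12  1.75  0.2 ]
50.5 [ 0.6172 -0.0288  0.1131] [-4.9 -0.2 -2.3] [0.17 1.31 0.03]
52.5 [ 0.6175 -0.0289  0.1129] [-5.7  0.2 -2.5] [ 0.03  1.47 -0.04]
54.5 [ 0.6178 -0.0289  0.1128] [-5.2 -0.5 -4. ] [0.03 1.46 0.03]
```

View pics/w16.png

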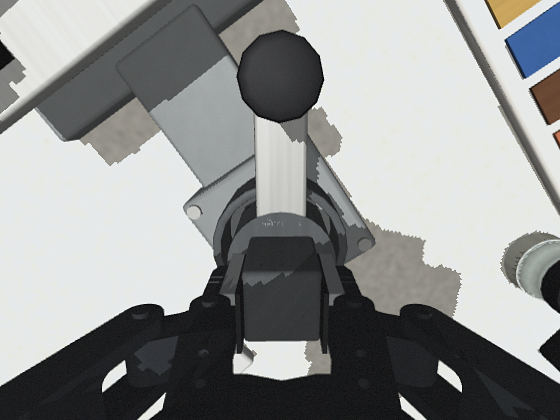

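Run:
```python
from h import *
x,y=.6176,-.0289;A=down(np.radians(51.5))
env.move_l([x,y,.1130],attitude=A,max_speed=.05)
z=.113
while z<.152:
    z+=.004; env.move_l([x,y,z],max_speed=.06); s=env.state(); print(round(z,3),np.round(s["tcp_pos"],4),np.round(s["wrist_force"],1),np.round(s["moment"],2))
    if np.linalg.norm(s["wrist_force"])>30: break
s=env.state();print(s["finger_gap"],s["t"])
```

```text
0.117 [ 0.6173 -0.0289  0.1171] [-6.1 -0.4 -4.3] [0.06 1.42 0.07]
0.121 [ 0.6174 -0.0289  0.1214] [-6.1  0.3 -3.9] [0.09 1.46 0.06]
0.125 [ 0.6175 -0.029   0.1256] [-6.3  0.7 -3.4] [0.09 1.54 0.06]
0.129 [ 0.6176 -0.0289  0.1299] [-6.1  0.2 -3.6] [0.01 1.54 0.04]
0.133 [ 0.6195 -0.029   0.1347] [-1.7  0.1 -1.4] [-0.18  0.47  0.  ]
0.137 [ 0.6188 -0.0288  0.1378] [ 0.5  0.2 -4.2] [ 0.02  0.06 -0.04]
0.141 [ 0.618  -0.0288  0.1413] [-0.2  0.8 -4.2] [-0.05  0.   -0.  ]
0.145 [ 0.6179 -0.0288  0.1454] [ 0.1  0.2 -4.5] [-0.01  0.05 -0.01]
0.149 [ 0.6178 -0.0288  0.1494] [-0.3  0.1 -4.6] [-0.09  0.02 -0.01]
0.153 [ 0.6178 -0.0288  0.1534] [-0.1  0.4 -4.7] [-0.04  0.05 -0.03]
0.026743525898177863 77.1083
```

Run:
```python
from h import *
x,y=.461,-.392
env.move_l([.6178,-.0288,.23],max_speed=.25)
env.move_pose([x,y,.20],down(0))
p=cams.camera("scene");cv2.imwrite("pics/s17.png",p["pixels"][60:200,120:300].repeat(4,0).repeat(4,1))
env.move_l([x,y,.072],max_speed=.15)
env.wait(.2);f0=np.array(env.state()["wrist_force"]);z=.072
while z>.054:
    z-=.001; env.move_l([x,y,z],max_speed=.03); s=env.state(); f=np.array(s["wrist_force"])-f0
    print(round(z,3),np.round(s["tcp_pos"],4),np.round(f,1),np.round(s["moment"],2))
    if f[2]>4: break
print(s["t"])
p=cams.camera("scene");cv2.imwrite("pics/s18.png",p["pixels"][60:200,120:300].repeat(4,0).repeat(4,1))
```

```text
0.071 [ 0.4609 -0.3921  0.0711] [ 1.  -0.   2.1] [-0.05  0.04 -0.05]
0.07 [ 0.4609 -0.392   0.0699] [2.  0.1 0.1] [0.02 0.02 0.04]
0.069 [ 0.4609 -0.392   0.0689] [ 1.4 -0.4  0.5] [-0.04  0.05  0.02]
0.068 [ 0.4609 -0.392   0.0679] [1.3 0.  0.9] [0.   0.08 0.03]
0.067 [ 0.461  -0.392   0.0669] [0.7 0.1 1.7] [-0.05  0.03  0.04]
0.066 [ 0.461  -0.392   0.0659] [ 1.5 -0.6  0.5] [0.02 0.04 0.01]
0.065 [ 0.4609 -0.392   0.0649] [ 0.9 -0.3  1.1] [ 0.03  0.07 -0.01]
0.064 [ 0.461  -0.392   0.0639] [ 1.4 -0.2  0.8] [-0.01  0.07 -0.  ]
0.063 [ 0.4612 -0.3921  0.0635] [-0.1  0.5  5.9] [0.13 0.34 0.01]
82.5417
```

View pics/s18.png

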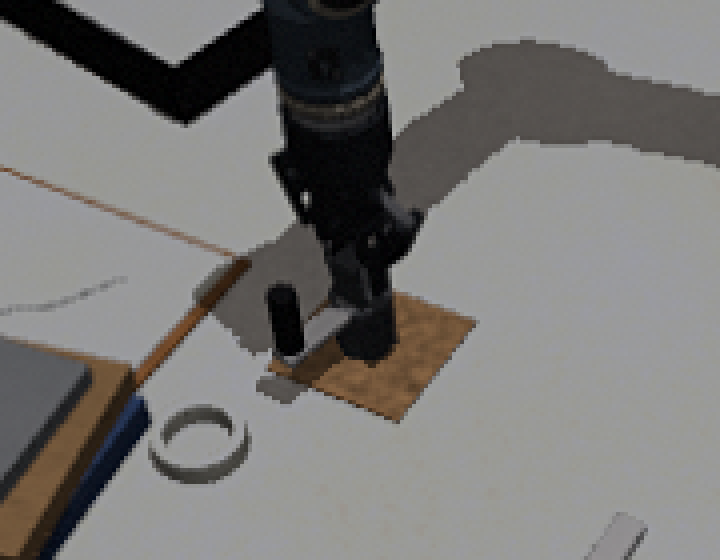

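The hub touches the pad near its middle. I'll release, retreat and check everything.

Run:
```python
from h import *
env.move_l([.461,-.392,.062],max_speed=.03)
env.command_gripper(.05)
env.move_l([.461,-.392,.20],max_speed=.15)
env.move_pose([.50,-.40,.32],down(0))
s=env.state();p=cams.camera("wrist");cv2.imwrite("pics/w19.png",p["pixels"])
v,u=np.mgrid[0:420,0:560];uv=np.c_[u.ravel(),v.ravel()]
P=by_depth(p,uv,s)[0].reshape(420,560,3)
nr=(np.hypot(P[...,0]-.48,P[...,1]+.39)<.1)
for nm,a,b in [("boss",.089,.0955),("grip",.108,.118),("arm",.050,.058)]:
    q=P[nr&(P[...,2]>a)&(P[...,2]<b)&((P[...,0]<.49) if nm=="boss" else True)];r=cv2.minAreaRect(q[:,:2].astype(np.float32)*1000);print(nm,len(q),q.mean(0).round(4),r, np.percentile(q[:,2],[5,95]))
env.move_pose([.62,.10,.40],down(0))
s=env.state();p=cams.camera("wrist");cv2.imwrite("pics/w20.png",p["pixels"])
P=by_depth(p,uv,s)[0].reshape(420,560,3);c,sn=np.cos(RY),np.sin(RY)
L=(P[...,:2]-RK)@np.array([[c,-sn],[sn,c]])
for nm,x0,x1,y0,y1 in [("farlip",.072,.075,-.09,.02),("pen-72",-.02,.02,-.078,-.066),("pen-24",-.02,.02,-.03,-.018),("pen24",-.02,.02,.018,.03)]:
    m=(L[...,0]>x0)&(L[...,0]<x1)&(L[...,1]>y0)&(L[...,1]<y1);print(nm,m.sum(),np.percentile(P[m][:,2],[10,50,90]).round(4))
for a in (-.09,-.06,0,.04,.08):
    m=(P[...,2]>.141)&(P[...,2]<.153)&(abs(L[...,1]-a)<.008)&(L[...,0]<0)&(L[...,0]>-.09);print("bar",a,np.percentile(L[m][:,0],[3,97]).round(4))
print(s["t"])
```

```text
boss 662 [ 0.4638 -0.3934  0.0918] ((463.57427978515625, -393.1036071777344), (27.250001907348633, 27.59435272216797), 0.22321556508541107) [0.09027076 0.09304875]
grip 402 [ 0.5382 -0.3929  0.1116] ((538.10986328125, -392.830078125), (20.609786987304688, 20.115877151489258), 44.56676483154297) [0.10965269 0.11296433]
arm 1276 [ 0.4909 -0.3938  0.0538] ((496.48614501953125, -393.15289306640625), (47.54082489013672, 103.48950958251953), 89.68191528320312) [0.05233412 0.0552249 ]
farlip 281 [0.121  0.1221 0.1232]
pen-72 2478 [0.1342 0.4493 0.4568]
pen-24 366 [0.1329 0.134  0.1351]
pen24 372 [0.133 0.134 0.135]
bar -0.09 [-0.052  -0.0402]
bar -0.06 [-0.0517 -0.0401]
bar 0 [-0.052  -0.0401]
bar 0.04 [-0.0525 -0.0401]
bar 0.08 [-0.0532 -0.0401]
86.7667
```

View pics/w19.png

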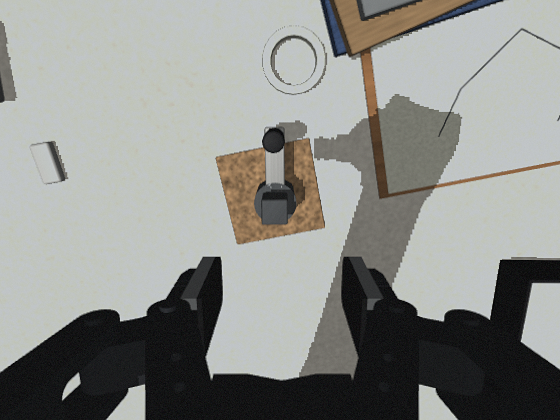

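View pics/w20.png

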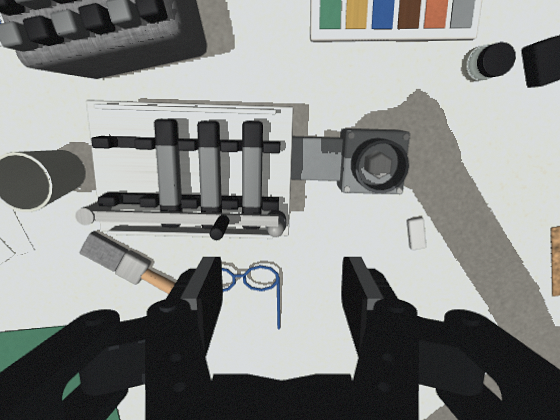

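Run:
```python
from h import *
env.set_joints([1.074,0.469,-0.049,1.532,0.024,1.141,-0.082])
for c in ("top","scene"):
    p=cams.camera(c);cv2.imwrite(f"pics/f_{c}.png",p["pixels"])
    for m in cams.mark_of(p,"marker1"): print(c,round(m["p"],2),at_z(p,np.array(m["position"])*[560,420],.112)[0].round(3),at_z(p,np.array(m["position"])*[560,420],0)[0].round(3))
print(env.state()["t"])
```

```text
top 0.91 [0.606 0.137 0.112] [0.63  0.154 0.   ]
top 0.79 [0.609 0.188 0.112] [0.634 0.211 0.   ]
top 0.64 [0.62  0.235 0.112] [0.646 0.261 0.   ]
top 0.34 [ 0.708 -0.234  0.112] [ 0.742 -0.251  0.   ]
scene 0.97 [0.611 0.231 0.112] [0.547 0.207 0.   ]
scene 0.89 [0.611 0.185 0.112] [0.547 0.156 0.   ]
scene 0.83 [0.609 0.129 0.112] [0.544 0.093 0.   ]
89.7917
```

View pics/f_top.png

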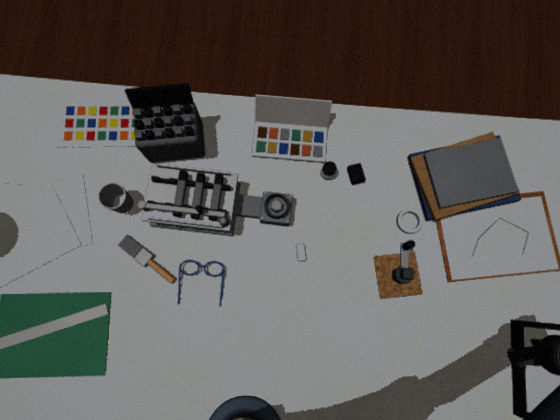

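View pics/f_scene.png

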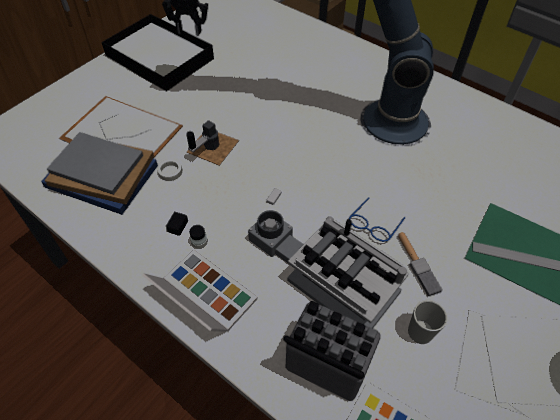

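Both views show three pens under the keeper bar, no loose marker, the crank standing on its pad (top view (405,270)), and the other things where they were. Handing in.

```bash
python3 -c "
from h import *
env.sign_off();print(env.state()['t'])"
```

```text
the job is handed in; nothing more can be done
the job is handed in; nothing more can be done
```

The job is done and handed in at about 90 s. Three markers were on the desk, and they now lie in the −72, −24 and +24 mm slots.

- **Keeper:** I pushed it into its detent until it met the stop. The bar measures x ≈ −46 mm along its whole length, so it reads as shut.
- **Deck:** The crank dropped fully home on the first try, and I turned it clockwise about 626° to the stop. The far lip measures 122 mm high, which puts the deck about 30 mm up.
- **Crank:** It stands upright near the middle of its cork pad, with its boss and grip tops at the right heights.

**What went wrong:** The first pull to take the crank off jammed on the hex, at about 43 N on the wrist, against a limit of 120 N. I turned it 7° counter-clockwise to free it. The deck, pens and keeper checked out unchanged afterwards.

**Checks that disagreed:**
- In the last check, the height reading for the pen in the −72 slot was blocked by the gripper. It had read correctly earlier, after the deck was raised, and the final pictures show the pen in its slot.
- The marker network also gave one weak report (0.34) near the sharpener, where the pictures show no marker.

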